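Shut and latch the meter case

ROBOT

A 6-joint arm with a two-finger parallel gripper is mounted at the origin on the work surface. World frame = base frame: x ahead of the robot, y to its left, z up, the work surface at z = 0. Lengths are in mm, angles in rad, forces in N, time in s.
With the tool pointing down it reaches from about 350 to 875 mm from the base axis. Payload 4.2 kg.
Tool frame: the origin (TCP) lies at the very end of the fingers, on their centre line; the grasp point (between the pads) lies 19 mm behind it (arm.grip_point_offset is the distance from the TCP to the grasp point, in mm); z points along the fingers, y is the direction in which the jaws open and shut (so a half turn about z gives the same grasp; the last joint's range is limited). The gripper opens to 85 mm and grips with 20 to 120 N. Pads are 22 mm wide; open, the fingers measure 114 mm over their backs; the gripper's body (76 mm by 85 mm) begins 54 mm behind the grasp point. The pads swing forward as they close: fully open they stand 13 mm farther back than shut.
Start: joints at [-0.955, 0.385, 0.008, 0, -1.194, -0.259], TCP at [218.313, -585.61, 231.312] pointing down, gripper open.
Joint ranges: [-3.14, 3.14], [-1.21, 2.06], [-1.07, 1.41], [-3.16, 2.05], [-2.99, -0.16], [-3.1, 3.1]. Speed limits (rad/s): [2.79, 2.79, 3.14, 3.14, 3.14, 3.14].

INTERFACE

Orientations are given as a unit quaternion [x, y, z, w].
In Python, from bench import arm gives the robot as it stands.
- The arm moves only by the tool drive_tool, never from a script. Its argument "steps" is a list of rows, each a list of 5 numbers: the shift along the tool's x, y, z in m, then the turn about the tool's z in degrees, then the finger opening in m, from 0 to 0.0854. A call has 1 to 20 rows; each row shifts and turns the commanded pose from where the row before left it, along the tool's axes as they then stand; what a row does not reach is not made up. A row lasts 1/10 s, in which the tool goes at most 50 mm and 8.59 degrees, less where a joint would pass 70% of its speed; a pose out of reach is approached as far as the arm can. A call is refused whole if a number of a shift passes 0.05 or a number of a turn 8.59, either way. A call with a gripper value outside its range is refused whole. The fingers move at their own pace and stop on an object; the grip force is fixed at half the most. Time passes only in rows, so rows that do not move let the fingers close. It gives the time, the measured TCP pose, the force and the opening at its end, in the units of the state.
- arm.read_state(): the state, without advancing time (a new reading comes with each control period).
- arm.get_image(name): name is "scene" or "top" or "wrist"; returns (picture, depth): 400x640x3 uint8, blue, green, red; 400x640 float32, mm along the optical axis (not along the pixel's ray), 0 where there is no reading.
- arm.camera_params(name): a dict with "K" (3x3 intrinsics, pixels), "dist" ([k1, k2, p1, p2, k3] as OpenCV has them; the pictures are not rectified), "world_to_cam" (4x4, takes a point from world to camera coordinates); the wrist camera has in their place "mount" (4x4, takes a point from camera to tool coordinates, whose origin is the TCP and whose axes are the flange's). Camera axes: x right, y up, looking along -z (the intrinsics and any distortion apply to the point x, -y, -z); pixel columns grow to the right and rows downward; lengths in mm; the calibration is good to about 2 mm. A picture is of the moment at which its call begins: read the wrist's pose just before it. camera_params takes no time and is no camera call.
- arm.job_done(): hands the job in, once; it reports no verdict.
The state is a dict: "clock": time; "joints": joint angles; "joint_vel": joint speeds; "joint_efforts": joint torques, N m; "position": TCP position; "ee_rot": TCP orientation; "contact_force": force on the tool from outside, world axes, zero at the start; "wrist_torque": the same for the moment, N m; "gripper_width": finger opening in mm.
Only numpy, scipy, OpenCV 4.12 (cv2) and the standard library are available. Lean on these libraries where they do the work, as an engineer would, in place of code of your own. Each camera call takes 0.05 s, during which the arm holds its last target.

TASK

Put the black meter case away shut: push its open lid over with your fingertips until it is fully down, then push the two flap latches on its front down flat so that both are fastened. Leave the latches swung out until the lid is down. Nothing is to be picked up: keep the case standing about where it is and leave the things around it alone.

Things in the scene. Friction and masses are not known exactly. Their poses are not given: they have to be found in the camera images.
- case: Loose black plastic instrument case, 160 mm deep (its x), 260 wide (its y), 103 high when shut, about 2.3 kg, on rubber feet. Origin under the middle of its bottom, on the desk; x points from the latch side (front) to the hinge side (back), z up. The lower shell ends 73 mm up. A folded handle low on the front (|y| below 55 mm, z 20 to 57 mm) stands out 15 mm and is not used.
- lid_hinge (a point): Middle of the lid's hinge line, which runs along the case's y axis at x = +80, z = 73 mm in the case's frame. The lid is a shell 160 x 260 mm and 30 mm deep, 0.3 kg; its rim plane passes through the hinge line. The foam bed in the lower shell reaches z = 55 mm, the meter on it 69 mm.
- lid (a joint): Lid angle, rad: 0 shut, grows as it opens up and back; starts between 1.2 and 1.75 (1.57 is upright), stop at 1.85. A stiff friction hinge of 0.42 N m: the lid stays wherever it is left and needs pushing all the way down, about 3 N at the free edge when upright, less near the bottom.
- lid_edge (a point): Middle of the lid's free edge, on the lid's outer face (160 mm from the hinge line along the lid, 30 mm out from the lid's rim plane). On the shut case it is the middle of the top front edge, at x = -80, y = 0, z = 103 mm in the case's frame.
- latch_l (a joint): Left (+y) flap latch, rad: 0 folded down flat on the front (fastened), grows as it swings out and up; starts between 1.2 and 1.8 (1.57 points straight out from the front of the shut case). Stiff pivot: stays where it is left, needs 1 to 2 N at its tip. Steel flap 36 mm wide, 4 mm thick, 40 mm from pivot to tip, carried by the lid's front wall and moving with the lid.
- latch_r (a joint): Right (-y) flap latch, made and measured as the left one.
- latch_l_hinge (a point): Middle of the left latch's pivot line: on the lid, 6 mm out from its front wall and 14 mm above its rim; with the lid shut at x = -86, y = +85, z = 87 mm in the case's frame. The pivot line runs along the case's y axis.
- latch_r_hinge (a point): Middle of the right latch's pivot line; with the lid shut at x = -86, y = -85, z = 87 mm in the case's frame.
- latch_l_tip (a point): Outer face of the left latch flap at the middle of its free end, 39 mm from the pivot line. Folded flat it is straight below the pivot, about 5 mm farther out.
- latch_r_tip (a point): Outer face of the right latch flap at the middle of its free end, 39 mm from the pivot line.
- jar: Bystander: brown glazed jar, 62 mm across, 74 mm high, beside the case; origin under its centre.
- vial: Bystander: white vial with a black cap, 32 mm across, 58 mm high, beside the case; origin under its centre.
- screwdriver: Bystander: screwdriver 170 mm long lying on the desk beside the case, along its own x axis; origin at its underside near the middle.
- tray: Bystander: small open wooden tray, 100 x 75 x 35 mm, beside the case; origin under its centre.

How it is judged:
By the outcome, as a careful person would: the job done as asked, in the order asked, and still so for the second after the job is handed in, with the robot touching nothing.
It also fails if it takes over 72 s, if anything falls off the work surface, if the arm or the gripper's body presses on something with over 40 N, if the wrist force passes 120 N, or if a joint passes its speed limit or range.

## Working session

There is one attempt and no reset: what is moved stays moved. The work goes in short steps, Python scripts to look and compute and a tool call to move; the robot and the scene stay as the last step left them, time stands still between calls to the robot, and variables do not carry over. Pictures are saved under pics/ and viewed, and the job is handed in when it is done.

Besides the shell and the picture viewer there is one more tool, called after "Request:" by a JSON object that holds its "method" and its "body". drive_tool: Moves the arm, as the interface text tells. Its arguments: {"type":"object","properties":{"steps":{"type":"array"}},"required":["steps"]}

```bash
mkdir -p pics; ls
python3 - <<'E'
from bench import arm
import cv2,numpy as np
print(arm.read_state())
for n in("scene","top","wrist"):
    p,d=arm.get_image(n); cv2.imwrite(f"pics/{n}0.png",p); np.save(f"pics/{n}0.npy",d)
    print(n,arm.camera_params(n), (d>0).mean())
E
```

```text
pics
{'clock': 0.0, 'joints': array([-9.55375765e-01,  3.85538221e-01,  6.59619276e-03, -4.82422320e-04,
       -1.19397174e+00, -2.58633225e-01]), 'joint_vel': array([ 1.48296308e-03, -1.78386278e-04, -7.78410752e-04,  8.35688950e-05,
        3.99772859e-04, -1.15287602e-03]), 'joint_efforts': array([-7.44358076e-04, -3.92292917e+01,  1.88403243e+01,  4.18609723e+00,
       -4.57579663e-03, -1.70290252e-05]), 'position': array([ 218.11710391, -585.07639517,  230.22350139]), 'ee_rot': array([-1.77361276e-01,  9.84145216e-01,  1.05410464e-03, -2.44978739e-04]), 'contact_force': array([ 0.11840646, -0.11618906, -0.0549974 ]), 'wrist_torque': array([-0.00737296,  0.01501259,  0.03371891]), 'gripper_width': 85.55055378827996}
scene {'K': array([[498.23433353,   0.        , 320.37540197],
       [  0.        , 498.23433353, 196.55161667],
       [  0.        ,   0.        ,   1.        ]]), 'dist': array([-0.03321017,  0.        ,  0.        ,  0.        ,  0.        ]), 'world_to_cam': array([[ 5.00557670e-01,  8.65665623e-01, -8.06521161e-03,
        -3.06331283e+02],
       [-5.5627707
[... 774 characters left out ...]
   [ 0.00000000e+00,  0.00000000e+00,  0.00000000e+00,
         1.00000000e+00]])} 0.9959296875
wrist {'K': array([[307.81609305,   0.        , 320.0956842 ],
       [  0.        , 307.81609305, 200.15216296],
       [  0.        ,   0.        ,   1.        ]]), 'dist': array([0.00453677, 0.        , 0.        , 0.        , 0.        ]), 'mount': array([[ 4.74683014e-04,  9.46021519e-01,  3.24103471e-01,
         8.30165397e+01],
       [ 9.99999694e-01, -6.50537066e-04,  4.34241553e-04,
        -1.01624610e-01],
       [ 6.21643175e-04,  3.24103166e-01, -9.46021538e-01,
        -1.42280134e+02],
       [ 0.00000000e+00,  0.00000000e+00,  0.00000000e+00,
         1.00000000e+00]])} 0.9961875
```

View pics/scene0.png

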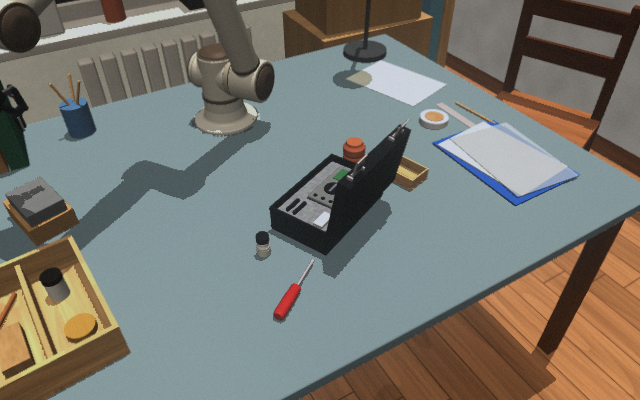

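View pics/top0.png

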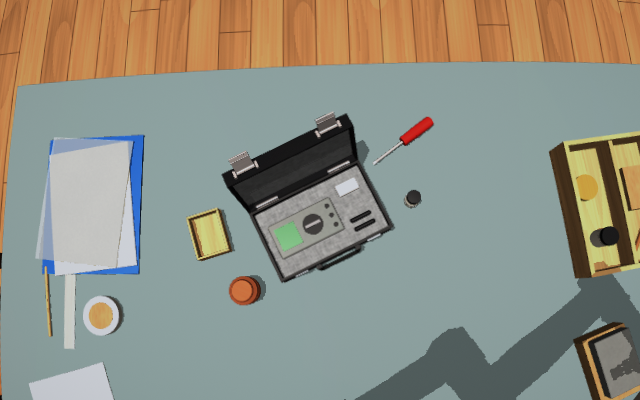

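```bash
cat > h.py <<'E'
from bench import arm
import cv2,numpy as np
def unproj(n,uv,z):
    c=arm.camera_params(n); uv=np.float64(uv).reshape(-1,1,2)
    q=cv2.undistortPoints(uv,c["K"],c["dist"])[:,0]
    z=np.asarray(z,float).ravel()
    pc=np.c_[q[:,0]*z,-q[:,1]*z,-z]
    M=c["world_to_cam"]; return (pc-M[:3,3])@M[:3,:3]
def cloud(n,d):
    v,u=np.mgrid[0:400,0:640]
    return unproj(n,np.c_[u.ravel(),v.ravel()],d.ravel()).reshape(400,640,3)
def proj(n,P):
    c=arm.camera_params(n);M=c["world_to_cam"];q=np.atleast_2d(P)@M[:3,:3].T+M[:3,3]
    q=q*[1,-1,-1]
    return cv2.projectPoints(q,np.zeros(3),np.zeros(3),c["K"],c["dist"])[0][:,0]
E
python3 - <<'E'
from h import *
d=np.load("pics/top0.npy"); P=cloud("top",d)
print("desk z",P[330,300],P[100,500])
for n,(u,v) in dict(fr=(388,229),fl=(286,277),inn=(300,220),foamR=(372,222),lidTopL=(226,174),lidTopR=(352,119),latL=(240,158),latR=(327,121),jar=(244,288),vial=(413,198),trayc=(209,235),shell=(283,262)).items(): print(n,P[v,u].round(1))
p=cv2.imread("pics/top0.png"); c=p[90:300,170:450]; cv2.imwrite("pics/crop.png",cv2.resize(c,None,fx=2.8,fy=2.8,interpolation=cv2.INTER_CUBIC)[:600,:800])
p=cv2.imread("pics/scene0.png"); c=p[100:260,250:440]; cv2.imwrite("pics/crop2.png",cv2.resize(c,None,fx=3.7,fy=3.7,interpolation=cv2.INTER_CUBIC))
# cloud of case
m=(P[...,2]>60)&(P[...,0]>350)&(P[...,0]<850)&(abs(P[...,1])<400)
k,l,s,ce=cv2.connectedComponentsWithStats(m.astype(np.uint8))
print(s,ce)
E
```

```text
desk z [ 3.25700027e+02  1.04881883e+02 -1.89402482e-01] [ 842.04296283 -378.00521738    2.35444817]
fr [536.4 -90.   66.3]
fl [440.9 125.5  77.8]
inn [561.   95.6  64.2]
foamR [552.3 -56.9  65.5]
lidTopL [629.  219.3 226.1]
lidTopR [803.6 -24.   -0.9]
latL [648.7 185.6 264.2]
latR [713.   28.7 261.1]
jar [419.6 213.7  77.3]
vial [ 602.2 -147.2   59.8]
trayc [539.6 307.2   7.3]
shell [473.2 133.9  55. ]
[[     0      0    640    400 243110]
 [    10      0      1      1      1]
 [   116      1      1      1      1]
 ...
 [   211    399      1      1      1]
 [   366    398      1      1      1]
 [   607    398      1      1      1]] [[320.50862984 199.81885566]
 [ 10.           0.        ]
 [116.           1.        ]
 ...
 [211.         399.        ]
 [366.         398.        ]
 [607.         398.        ]]
```

```bash
ls pics
```

```text
crop.png
crop2.png
scene0.npy
scene0.png
top0.npy
top0.png
wrist0.npy
wrist0.png
```

View pics/crop.png

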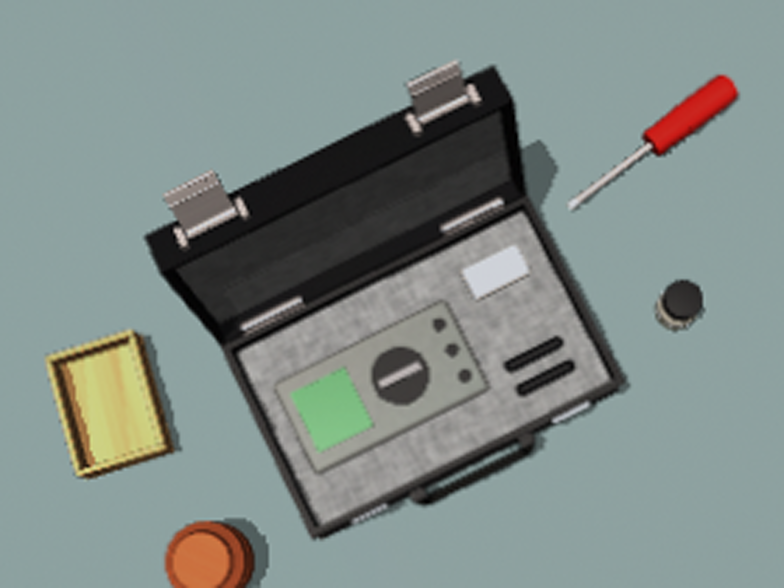

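View pics/crop2.png

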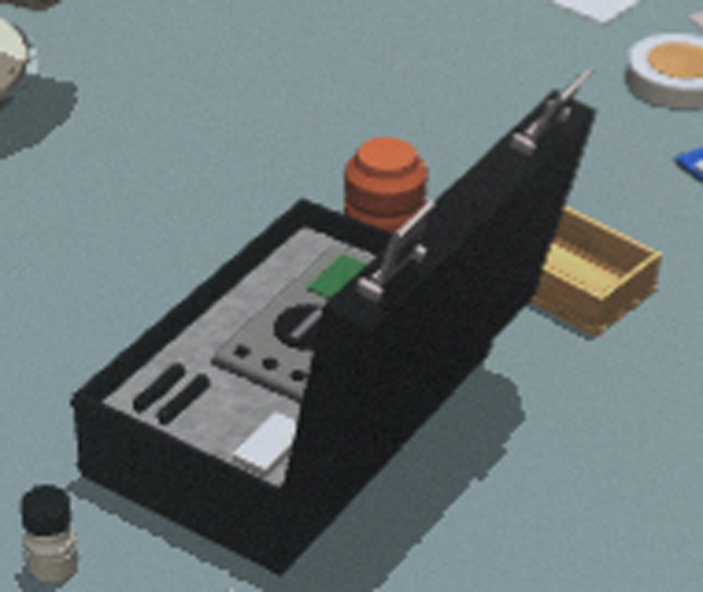

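```bash
cat >> h.py <<'E'
def ray(n,uv,z):
    a=unproj(n,uv,np.full(len(uv),100.)); b=unproj(n,uv,np.full(len(uv),200.))
    t=(np.asarray(z)-a[:,2])/(b[:,2]-a[:,2]); return a+(b-a)*t[:,None]
def rayplane(n,uv,p0,nrm):
    a=unproj(n,uv,np.full(len(uv),100.)); b=unproj(n,uv,np.full(len(uv),200.))
    t=((p0-a)@nrm)/((b-a)@nrm); return a+(b-a)*t[:,None]
E
python3 - <<'E'
from h import *
cr=lambda L:[(170+x/2.8-.3,90+y/2.8-.3) for x,y in L]
c=ray("top",cr([(625,382),(318,537),(228,345),(528,208)]),73*np.ones(4)); print(c.round(1))
print("FR-FL",np.linalg.norm(c[0]-c[1]),"FL-BL",np.linalg.norm(c[1]-c[2]),np.linalg.norm(c[2]-c[3]),np.linalg.norm(c[3]-c[0]))
y1=c[1]-c[0]; y2=c[2]-c[3]; print(np.arctan2(y1[1],y1[0])-np.pi/2,np.arctan2(y2[1],y2[0])-np.pi/2)
x1=c[2]-c[1]; x2=c[3]-c[0]; print(np.arctan2(x1[1],x1[0]),np.arctan2(x2[1],x2[0]))
yaw=np.mean([np.arctan2(v[1],v[0])-o for v,o in((y1,np.pi/2),(y2,np.pi/2),(x1,0),(x2,0))])
ctr=c.mean(0); print("ctr",ctr,"yaw",yaw)
# lid corners: ray onto the case's side planes y=+-130
ex=np.array([np.cos(yaw),np.sin(yaw),0]);ey=np.array([-ex[1],ex[0],0])
o=ctr*[1,1,0]
for s,L in((1,[(146,238),(172,272)]),(-1,[(495,67),(513,97)])):
    q=rayplane("top",cr(L),o+s*130*ey,ey)
    for p in q:
        l=((p-o)@ex,(p-o)@ey,p[2]); print(np.round(l,1), "from hinge",l[0]-80,l[2]-73, np.hypot(l[0]-80,l[2]-73))
d=np.load("pics/top0.npy")
for n in("top","scene"):
    P=cloud(n,np.load(f"pics/{n}0.npy"))
    l=(P-o); X=l@ex;Y=l@ey;Z=P[...,2]
    m=(abs(Y)<125)&(Z>95)&(X>0)&(X<260)
    A=np.c_[X[m],Z[m]]; print(n,m.sum())
    for z in range(100,290,15):
        k=m&(abs(Z-z)<7); 
        if k.sum()>5: print(z,k.sum(),np.percentile(X[k],[5,25,50,75,95]).round())
E
```

```text
[[ 541.4 -100.    73. ]
 [ 431.8  131.8   73. ]
 [ 577.7  198.9   73. ]
 [ 677.2  -31.9   73. ]]
FR-FL 256.4024630212393 FL-BL 160.57502036894087 251.37529089261866 151.95613813366128
0.4415988289992594 0.4071805971807274
0.4311119246464028 0.46458212109537905
ctr [557.02172198  49.7221513   73.        ] yaw 0.4361183679804422
[136.8 130.  233.9] from hinge 56.832493190622216 160.86593034736222 170.61002265044255
[123.5 130.  178.4] from hinge 43.51783603519689 105.4493812464558 114.07617655955457
[ 143.1 -130.   215.8] from hinge 63.069955640817085 142.7933958232394 156.10180394622913
[ 116.5 -130.   223.1] from hinge 36.50477479760134 150.07371564281368 154.4497287464879
top 5135
100 287 [101. 102. 103. 104. 105.]
115 350 [103. 105. 106. 107. 108.]
130 351 [106. 108. 108. 109. 110.]
145 383 [109. 110. 111. 112. 113.]
160 389 [112. 113. 114. 115. 116.]
175 407 [115. 116. 117. 117. 119.]
190 312 [117. 118. 119. 120. 120.]
205 11 [108. 109. 110. 113. 115.]
220 293 [111. 131. 136. 139. 141.]
235 1434 [111. 115. 121. 126. 134.]
250 177 [129. 130. 132. 134. 136.]
265 265 [132. 135. 138. 142. 147.]
280 24 [137. 138. 138. 140. 141.]
scene 2829
100 145 [120. 121. 121. 122. 123.]
115 169 [122. 123. 124. 125. 125.]
130 168 [125. 126. 127. 127. 128.]
145 179 [128. 128. 129. 130. 131.]
160 189 [130. 131. 132. 133. 133.]
175 187 [133. 134. 135. 135. 136.]
190 195 [136. 137. 137. 138. 139.]
205 209 [138. 139. 139. 140. 141.]
220 755 [121. 131. 137. 141. 143.]
235 273 [114. 117. 123. 131. 135.]
250 66 [134. 136. 137. 138. 142.]
265 76 [138. 140. 142. 146. 149.]
```

Request:
{"method": "drive_tool", "body": {"steps": [[0, 0, -0.03, -4.7, 0], [0, 0, -0.03, 0, 0], [0, 0, -0.03, 0, 0], [0, 0, 0, 0, 0]]}}

```text
clock: 0.55
position: [218.8, -587.4, 326.4]
ee_rot: [-0.218, 0.976, -0.005, 0.001]
contact_force: [-0.2, -0.3, -0.2]
gripper_width: 28.0
```

```bash
cat >> h.py <<'E'
from scipy.spatial.transform import Rotation as Ro
O=np.array([558.5,50.5,0]); YAW=.438
def axes(): 
    ex=np.array([np.cos(YAW),np.sin(YAW),0]); return ex,np.array([-ex[1],ex[0],0])
def toloc(p):
    ex,ey=axes(); p=np.asarray(p)-O; return np.array([p@ex,p@ey,p[2]])
def st():
    s=arm.read_state(); R=Ro.from_quat(s["ee_rot"]).as_matrix()
    print("t",round(s["clock"],2),"pos",s["position"].round(1),"loc",toloc(s["position"]).round(1),"F",s["contact_force"].round(1),"w",round(s["gripper_width"],1),"toolx yaw+pi",round(np.arctan2(-R[1,0],-R[0,0]),4),"zax",R[:,2].round(3))
    return s,R
def to(loc):
    s,R=st(); ex,ey=axes(); w=O+ex*loc[0]+ey*loc[1]+[0,0,loc[2]]
    print("tool shift mm",(R.T@(w-s["position"])).round(1),"world",w.round(1))
E
python3 -c "
from h import *
to([185,0,320])"
```

```text
t 0.55 pos [ 218.8 -587.4  326.4] loc [-578.1 -433.6  326.4] F [-0.2 -0.3 -0.2] w 28.0 toolx yaw+pi 0.4391 zax [ 0.004 -0.009 -1.   ]
tool shift mm [-763.6  432.8    2.2] world [726. 129. 320.]
```

Request:
{"method": "drive_tool", "body": {"steps": [[-0.038, 0.0216, 0, 0, 0], [-0.038, 0.0216, 0, 0, 0], [-0.038, 0.0216, 0, 0, 0], [-0.038, 0.0216, 0, 0, 0], [-0.038, 0.0216, 0, 0, 0], [-0.038, 0.0216, 0, 0, 0], [-0.038, 0.0216, 0, 0, 0], [-0.038, 0.0216, 0, 0, 0], [-0.038, 0.0216, 0, 0, 0], [-0.038, 0.0216, 0, 0, 0], [-0.038, 0.0216, 0, 0, 0], [-0.038, 0.0216, 0, 0, 0], [-0.038, 0.0216, 0, 0, 0], [-0.038, 0.0216, 0, 0, 0], [-0.038, 0.0216, 0, 0, 0], [-0.038, 0.0216, 0, 0, 0], [-0.038, 0.0216, 0, 0, 0], [-0.038, 0.0216, 0, 0, 0], [-0.038, 0.0216, 0, 0, 0], [0, 0, 0, 0, 0]]}}

```text
clock: 2.55
position: [699.1, 97.2, 316.9]
ee_rot: [-0.22, 0.976, 0.0, -0.002]
contact_force: [-0.8, -0.4, -1.5]
gripper_width: 0.1
```

```bash
python3 -c "
from h import *
to([185,0,195])
p,d=arm.get_image('scene'); cv2.imwrite('pics/s1.png',p)
"
```

```text
t 2.55 pos [699.1  97.2 316.9] loc [147.1 -17.3 316.9] F [-0.8 -0.4 -1.5] w 0.1 toolx yaw+pi 0.443 zax [-0.004 -0.    -1.   ]
tool shift mm [-38.4  16.9 121.8] world [726. 129. 195.]
```

View pics/s1.png

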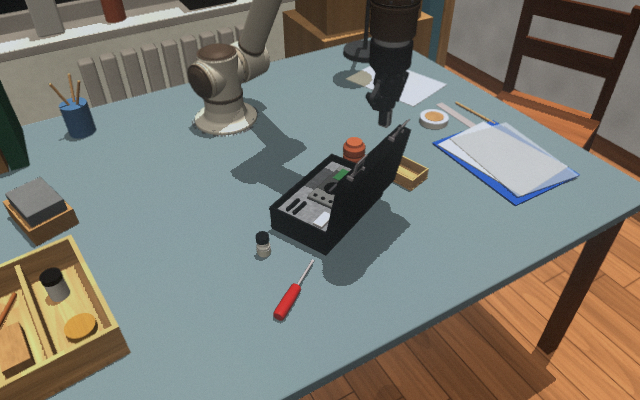

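Request:
{"method": "drive_tool", "body": {"steps": [[-0.022, 0.0085, 0, 0, 0], [-0.022, 0.0085, 0, 0, 0], [0, 0, 0, 0, 0], [0, 0, 0.03, 0, 0], [0, 0, 0.03, 0, 0], [0, 0, 0.03, 0, 0], [0, 0, 0.03, 0, 0], [0, 0, 0, 0, 0], [0, 0, 0, 0, 0]]}}

```text
clock: 3.5
position: [730.0, 125.7, 202.0]
ee_rot: [-0.217, 0.976, -0.0, -0.0]
contact_force: [0.9, -0.0, 0.7]
gripper_width: -0.1
```

```bash
python3 -c "
from h import *
to([185,0,195])
H=np.array([80,73])
def K(t,r=140): 
    a=H+r*np.array([-np.cos(t),np.sin(t)])+30*np.array([np.sin(t),np.cos(t)]); return a+[11,0]
for t in np.arange(1.8,-.01,-.1): print(round(t,2),K(t).round(1))
p,d=arm.get_image('scene'); cv2.imwrite('pics/s2.png',cv2.resize(p[60:280,220:480],None,fx=2.7,fy=2.7))
"
```

```text
t 3.5 pos [730.  125.7 202. ] loc [187.2  -4.7 202. ] F [ 0.9 -0.   0.7] w -0.1 toolx yaw+pi 0.4383 zax [-0.    -0.001 -1.   ]
tool shift mm [2.2 4.7 7. ] world [726. 129. 195.]
1.8 [152.  202.5]
1.7 [138.8 208. ]
1.6 [125.1 212.1]
1.5 [111.  214.8]
1.4 [ 96.8 216.1]
1.3 [ 82.5 215.9]
1.2 [ 68.2 214.4]
1.1 [ 54.2 211.4]
1.0 [ 40.6 207. ]
0.9 [ 27.5 201.3]
0.8 [ 15.  194.3]
0.7 [  3.2 186.1]
0.6 [ -7.6 176.8]
0.5 [-17.5 166.4]
0.4 [-26.3 155.2]
0.3 [-33.9 143. ]
0.2 [-40.2 130.2]
0.1 [-45.3 116.8]
-0.0 [-49. 103.]
```

View pics/s2.png

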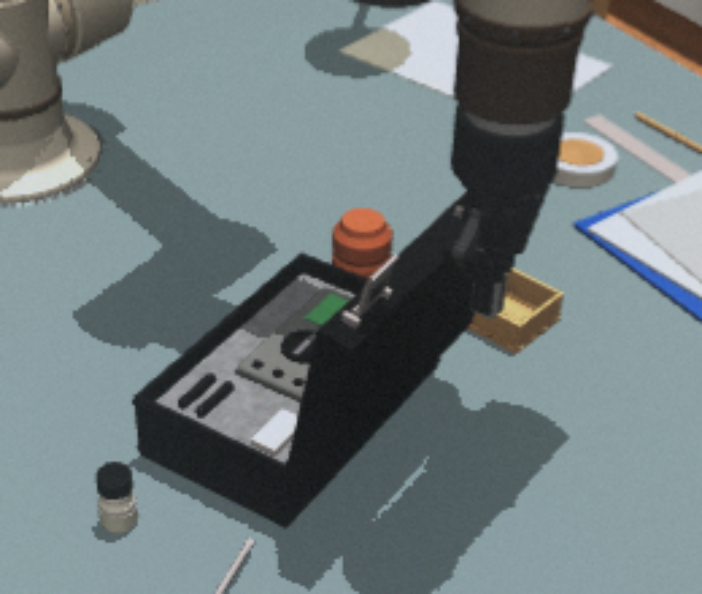

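Request:
{"method": "drive_tool", "body": {"steps": [[0.01, 0.001, 0, 0, 0], [0.01, 0.001, 0, 0, 0], [0.01, 0.001, 0, 0, 0], [0.01, 0.001, 0, 0, 0], [0.01, 0, -0.001, 0, 0], [0.01, 0, -0.002, 0, 0], [0.01, 0, -0.002, 0, 0], [0.01, 0, -0.002, 0, 0], [0.01, 0, -0.001, 0, 0], [0, 0, 0, 0, 0]]}}

```text
clock: 4.55
position: [645.2, 91.3, 209.7]
ee_rot: [-0.217, 0.976, 0.0, -0.001]
contact_force: [0.6, 0.1, 0.7]
gripper_width: 0.2
```

```bash
python3 -c "
from h import *
to([68,0,210])
p,d=arm.get_image('scene'); cv2.imwrite('pics/s3.png',cv2.resize(p[60:280,220:480],None,fx=2.7,fy=2.7))
"
```

```text
t 4.55 pos [645.2  91.3 209.7] loc [9.590e+01 2.000e-01 2.097e+02] F [0.6 0.1 0.7] w 0.2 toolx yaw+pi 0.4384 zax [-0.002 -0.    -1.   ]
tool shift mm [27.9 -0.2 -0.2] world [620.1  79.3 210. ]
```

View pics/s3.png

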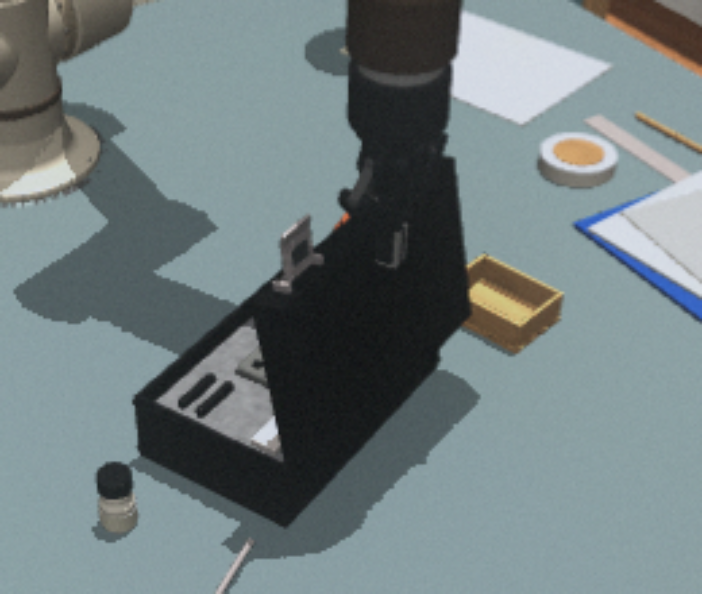

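Request:
{"method": "drive_tool", "body": {"steps": [[0.014, 0, 0, 0, 0], [0.014, 0, 0.0015, 0, 0], [0.014, 0, 0.003, 0, 0], [0.0135, 0, 0.0045, 0, 0], [0.013, 0, 0.0055, 0, 0], [0.0125, 0, 0.007, 0, 0], [0.012, 0, 0.008, 0, 0], [0.011, 0, 0.0095, 0, 0], [0.01, 0, 0.0105, 0, 0], [0, 0, 0, 0, 0]]}}

```text
clock: 5.6
position: [539.8, 42.4, 156.7]
ee_rot: [-0.217, 0.976, -0.0, -0.005]
contact_force: [-0.0, 0.1, -1.3]
gripper_width: 0.5
```

```bash
python3 -c "
from h import *
to([-40,0,130])
p,d=arm.get_image('scene'); cv2.imwrite('pics/s4.png',cv2.resize(p[60:280,220:480],None,fx=2.7,fy=2.7))
"
```

```text
t 5.6 pos [539.8  42.4 156.7] loc [-20.3   0.6 156.7] F [-0.   0.1 -1.3] w 0.5 toolx yaw+pi 0.4374 zax [-0.01  -0.002 -1.   ]
tool shift mm [19.4 -0.7 26.9] world [522.3  33.5 130. ]
```

View pics/s4.png

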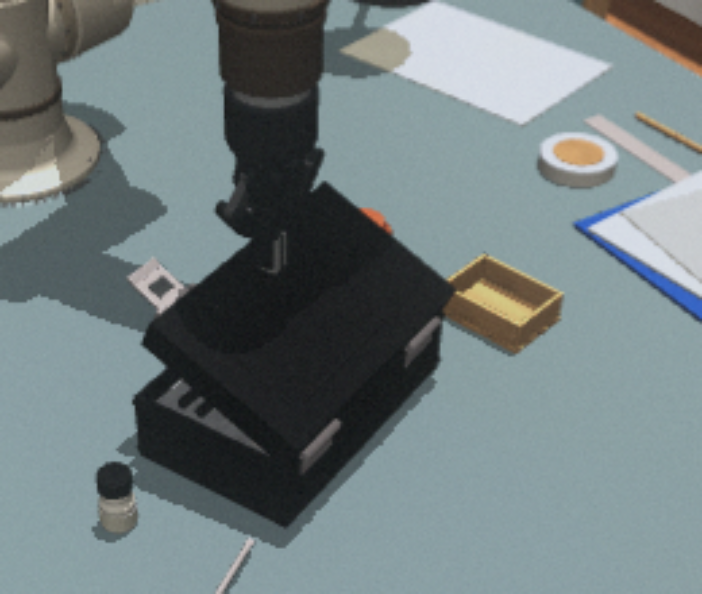

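Request:
{"method": "drive_tool", "body": {"steps": [[0.008, 0, 0.011, 0, 0], [0.0075, 0, 0.0115, 0, 0], [0.006, 0, 0.012, 0, 0], [0.005, 0, 0.008, 0, 0], [0.002, 0, 0.003, 0, 0], [0, 0, 0.002, 0, 0], [0, 0, 0, 0, 0]]}}

```text
clock: 6.35
position: [518.0, 31.6, 112.2]
ee_rot: [-0.218, 0.976, -0.0, -0.0]
contact_force: [-0.7, 0.1, -0.8]
gripper_width: -0.3
```

```bash
python3 -c "
from h import *
to([-49,0,103])
p,d=arm.get_image('scene'); cv2.imwrite('pics/s5.png',cv2.resize(p[60:280,220:480],None,fx=2.7,fy=2.7))
"
```

```text
t 6.35 pos [518.   31.6 112.2] loc [-4.470e+01  1.000e-01  1.122e+02] F [-0.7  0.1 -0.8] w -0.3 toolx yaw+pi 0.4388 zax [-0.001 -0.    -1.   ]
tool shift mm [ 4.3 -0.   9.2] world [514.1  29.7 103. ]
```

View pics/s5.png

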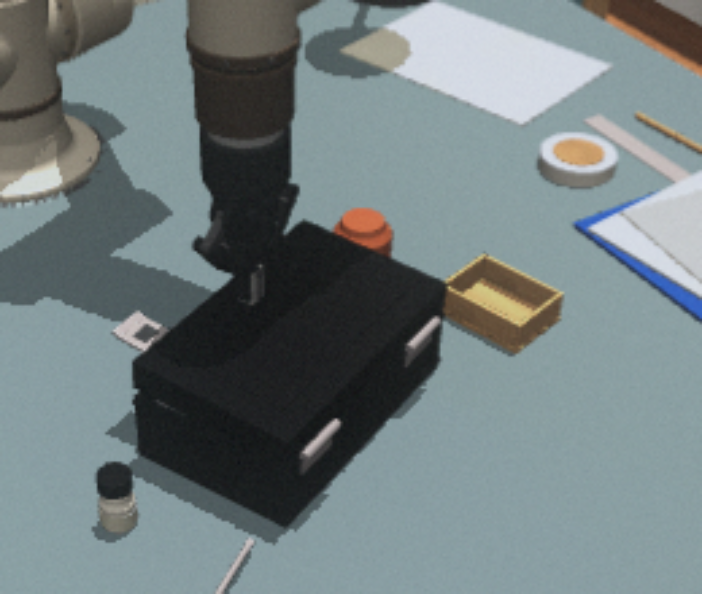

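Request:
{"method": "drive_tool", "body": {"steps": [[0.002, 0, 0.003, 0, 0], [0.002, 0, 0.003, 0, 0], [0, 0, 0.002, 0, 0], [0, 0, 0.001, 0, 0], [0, 0, 0, 0, 0]]}}

```text
clock: 6.9
position: [514.2, 29.8, 103.2]
ee_rot: [-0.218, 0.976, -0.0, -0.0]
contact_force: [-0.3, -0.0, -0.3]
gripper_width: -0.1
```

Request:
{"method": "drive_tool", "body": {"steps": [[0, 0, 0.001, 0, 0], [0, 0, 0.001, 0, 0], [0, 0, 0, 0, 0]]}}

```text
clock: 7.2
position: [514.4, 29.9, 103.0]
ee_rot: [-0.218, 0.976, -0.0, 0.0]
contact_force: [-3.4, 0.9, 11.0]
gripper_width: 0.0
```

Request:
{"method": "drive_tool", "body": {"steps": [[0, 0, 0.001, 0, 0], [0, 0, 0, 0, 0]]}}

```text
clock: 7.4
position: [514.4, 29.9, 102.9]
ee_rot: [-0.218, 0.976, -0.0, 0.0]
contact_force: [-6.6, 0.8, 16.2]
gripper_width: 0.1
```

Request:
{"method": "drive_tool", "body": {"steps": [[0, 0, -0.02, 0, 0], [0, 0, -0.03, 0, 0], [0, 0, -0.04, 0, 0], [0, 0, -0.04, 0, 0], [-0.02, 0, -0.04, 0, 0], [-0.04, 0, -0.03, 0, 0], [-0.04, 0, 0, 0, 0], [-0.04, 0, 0, 0, 0], [0, 0, 0, 0, 0]]}}

```text
clock: 8.3
position: [644.0, 91.3, 297.0]
ee_rot: [-0.218, 0.976, 0.0, -0.001]
contact_force: [-1.4, 0.2, -1.7]
gripper_width: -0.0
```

```bash
python3 -c "
from h import *
s,R=st()
for n in ('wrist','top','scene'):
    p,d=arm.get_image(n); cv2.imwrite(f'pics/{n}6.png',p); np.save(f'pics/{n}6.npy',d)
np.savez('pics/pose6',p=s['position'],R=R)
p=cv2.imread('pics/top6.png'); c=p[90:300,170:450]; cv2.imwrite('pics/crop6.png',cv2.resize(c,None,fx=2.8,fy=2.8,interpolation=cv2.INTER_CUBIC))
"
```

```text
t 8.3 pos [644.   91.3 297. ] loc [ 94.7   0.7 297. ] F [-1.4  0.2 -1.7] w -0.0 toolx yaw+pi 0.4395 zax [-0.003 -0.    -1.   ]
```

View pics/crop6.png

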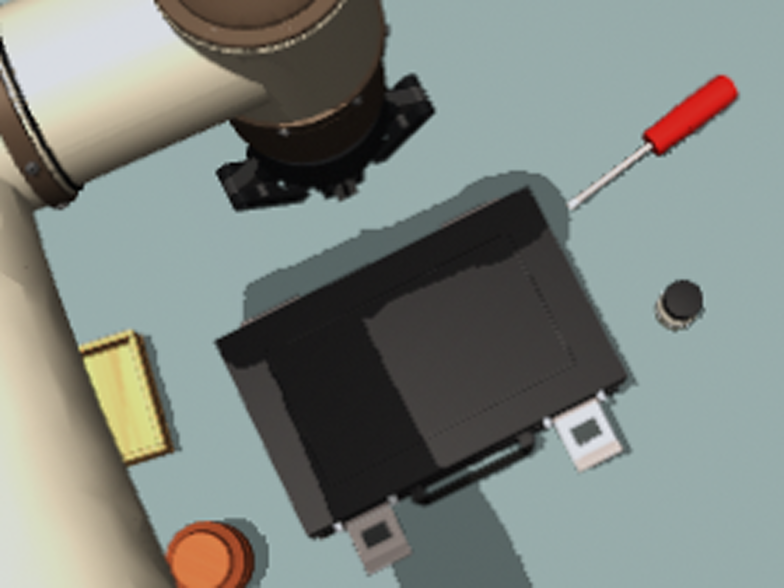

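View pics/wrist6.png

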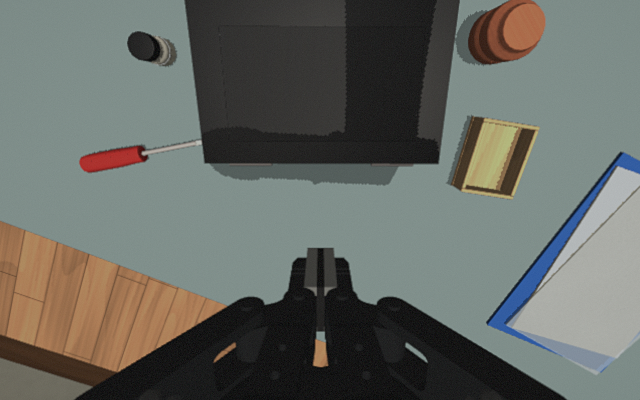

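View pics/scene6.png

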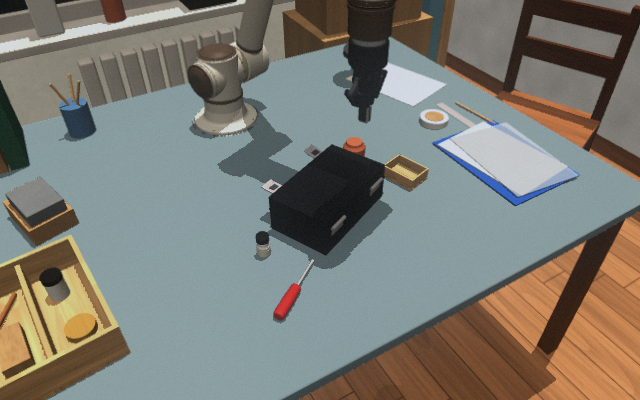

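```bash
python3 -c "
from h import *
d=np.load('pics/top6.npy'); P=cloud('top',d)
L=(P-O); ex,ey=axes(); X=L@ex;Y=L@ey;Z=P[...,2]
m=(abs(Y)<120)&(abs(X)<70)&(Z>85)
A=np.c_[X[m],Y[m],np.ones(m.sum())]; print('plane',np.linalg.lstsq(A,Z[m],rcond=None)[0], np.median(Z[m]))
# top mask by height: medians of edges
m=(Z>97)&(Z<112)&(abs(Y)<160)&(abs(X)<110)&(cv2.imread('pics/top6.png').max(2)<90)
n,l,s,c=cv2.connectedComponentsWithStats(m.astype(np.uint8)); k=1+s[1:,4].argmax(); m=l==k
print(s[k]); r=cv2.minAreaRect(np.c_[X[m],Y[m]].astype(np.float32)); print('loc rect',r)
for y in range(-120,121,40):
  q=m&(abs(Y-y)<10); print(y,X[q].min().round(1),X[q].max().round(1))
for x in range(-60,61,40):
  q=m&(abs(X-x)<10); print(x,Y[q].min().round(1),Y[q].max().round(1))
img=cv2.imread('pics/top6.png').max(2)
for s in(1,-1):
  q=(abs(Y-s*85)<30)&(X<-82)&(X>-150)&(Z>20)
  print(s,q.sum(),'X',X[q].min(),'Y',np.percentile(Y[q],[1,99]))
  for x in range(-130,-84,6):
    k=q&(abs(X-x)<3); 
    if k.sum(): print(x,k.sum(),np.median(Z[k]).round(1),np.percentile(Y[k],[5,95]).round())
cc=arm.camera_params('top')['world_to_cam']; print(-cc[:3,:3].T@cc[:3,3])
"
```

```text
plane [  3.81581995   0.46314835 211.80412663] 106.7490005790186
[ 247  157  147  124 9696]
loc rect ((1.4065170288085938, 1.6385040283203125), (161.29014587402344, 259.0797424316406), 0.057073719799518585)
-120 -78.4 82.2
-80 -78.3 80.5
-40 -78.2 81.6
0 -79.2 81.5
40 -79.3 81.2
80 -78.1 80.4
120 -77.5 81.5
-60 -127.4 130.4
-20 -127.3 130.2
20 -127.3 131.0
60 -127.8 131.1
1 364 X -122.26026471135847 Y [ 66.47690205 105.58671321]
-124 16 102.1 [ 69. 100.]
-118 53 101.6 [ 69. 102.]
-112 52 98.9 [ 70. 101.]
-106 55 97.6 [ 69. 101.]
-100 50 96.2 [ 69. 101.]
-94 55 95.6 [ 70. 102.]
-88 48 93.0 [ 69. 101.]
-1 371 X -123.26457049578731 Y [-103.04364448  -60.53956121]
-124 20 96.1 [-98. -67.]
-118 50 94.9 [-98. -67.]
-112 52 93.3 [-98. -66.]
-106 56 93.0 [-99. -66.]
-100 48 93.7 [-98. -65.]
-94 56 93.3 [-99. -66.]
-88 48 92.3 [-99. -67.]
[ 416.90659991    9.18282488 1146.20611364]
```

Request:
{"method": "drive_tool", "body": {"steps": [[0.03, 0.0, 0, 0, 0], [0.045, 0.02, 0, 0, 0], [0.045, 0.025, 0, 0, 0], [0.045, 0.025, 0, 0, 0], [0.04, 0.016, 0.02, 0, 0], [0, 0, 0.04, 0, 0], [0, 0, 0.04, 0, 0], [0, 0, 0.03, 0, 0], [0, 0, 0.02, 0, 0], [0, 0, 0, 0, 0], [0, 0, 0, 0, 0]]}}

```text
clock: 9.55
position: [421.9, 79.6, 151.4]
ee_rot: [-0.218, 0.976, -0.0, 0.001]
contact_force: [-0.4, -0.3, -0.1]
gripper_width: -0.0
```

```bash
python3 -c "
from h import *
d=np.load('pics/top6.npy'); P=cloud('top',d)
L=(P-O); ex,ey=axes(); X=L@ex;Y=L@ey;Z=P[...,2]
for x in (-65,-30,0,30,65): print(x,[np.median(Z[(abs(X-x)<8)&(abs(Y-y)<15)&(Z>85)&(Z<130)]).round(1) for y in(-100,-50,0,50,100)])
to([-111,86.5,110])
p,d=arm.get_image('scene'); cv2.imwrite('pics/s7.png',cv2.resize(p[60:280,220:480],None,fx=2.7,fy=2.7))
"
```

```text
-65 [np.float64(104.3), np.float64(104.5), np.float64(104.0), np.float64(104.0), np.float64(104.2)]
-30 [np.float64(104.7), np.float64(104.9), np.float64(104.7), np.float64(104.9), np.float64(104.6)]
0 [np.float64(104.4), np.float64(104.9), np.float64(104.8), np.float64(105.0), np.float64(104.4)]
30 [np.float64(104.5), np.float64(105.0), np.float64(104.7), np.float64(104.8), np.float64(104.6)]
65 [np.float64(104.5), np.float64(104.3), np.float64(103.9), np.float64(103.8), np.float64(103.7)]
t 9.55 pos [421.9  79.6 151.4] loc [-111.3   84.3  151.4] F [-0.4 -0.3 -0.1] w -0.0 toolx yaw+pi 0.4391 zax [ 0.002  0.    -1.   ]
tool shift mm [-0.2  2.2 41.4] world [421.3  81.8 110. ]
```

View pics/s7.png

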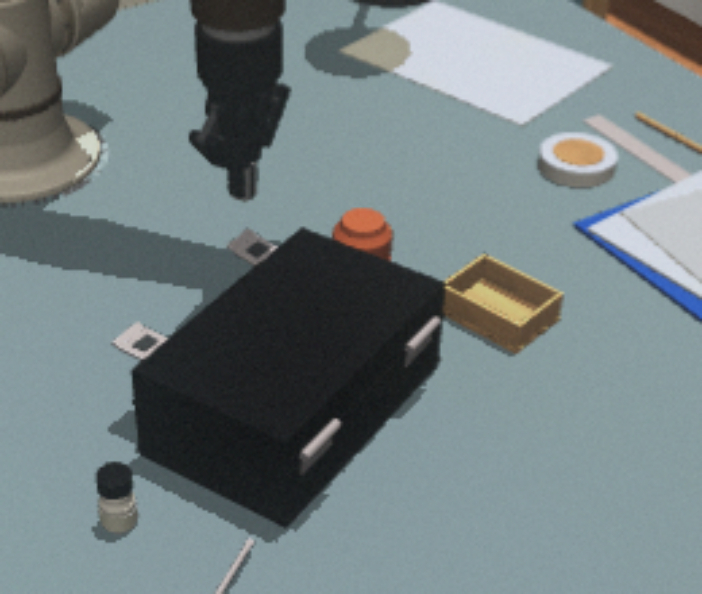

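Request:
{"method": "drive_tool", "body": {"steps": [[0, 0.002, 0.015, 0, 0], [0, 0, 0.015, 0, 0], [0, 0, 0.015, 0, 0], [0, 0, 0.008, 0, 0], [0, 0, 0.008, 0, 0], [0, 0, 0.008, 0, 0], [0, 0, 0, 0, 0]]}}

```text
clock: 10.3
position: [421.2, 81.8, 81.0]
ee_rot: [-0.218, 0.976, -0.0, -0.0]
contact_force: [-0.3, -0.6, -0.8]
gripper_width: -0.2
```

Request:
{"method": "drive_tool", "body": {"steps": [[0, 0, 0.007, 0, 0], [0, 0, 0.007, 0, 0], [0, 0, 0.007, 0, 0], [0, 0, 0.007, 0, 0], [0, 0, 0.007, 0, 0], [0, 0, 0, 0, 0]]}}

```text
clock: 10.9
position: [420.2, 81.3, 45.0]
ee_rot: [-0.217, 0.976, -0.0, -0.001]
contact_force: [0.2, -0.5, -0.1]
gripper_width: 0.1
```

```bash
python3 -c "
from h import *
to([-100,86.5,44])
p,d=arm.get_image('scene'); cv2.imwrite('pics/s8.png',cv2.resize(p[60:280,220:480],None,fx=2.7,fy=2.7))
"
```

```text
t 10.9 pos [420.2  81.3  45. ] loc [-112.2   86.5   45. ] F [ 0.2 -0.5 -0.1] w 0.1 toolx yaw+pi 0.4385 zax [-0.003 -0.001 -1.   ]
tool shift mm [-12.2  -0.    1. ] world [431.3  86.4  44. ]
```

View pics/s8.png

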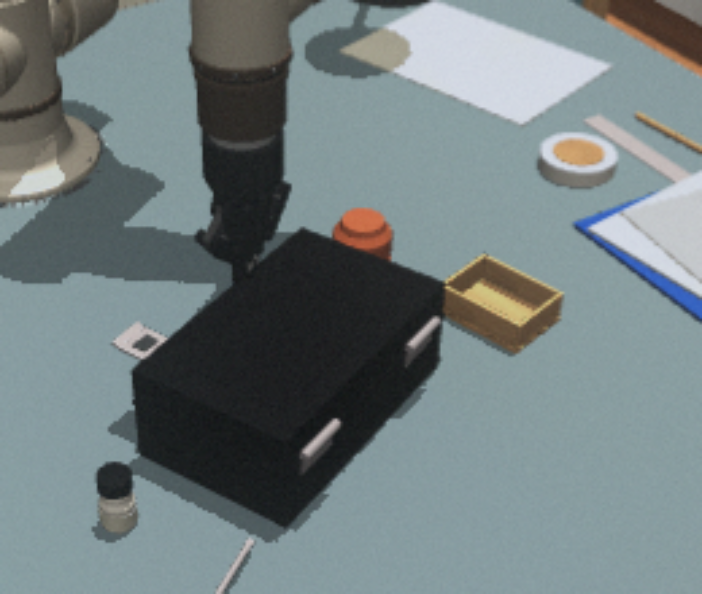

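Request:
{"method": "drive_tool", "body": {"steps": [[-0.003, 0, 0, 0, 0], [-0.003, 0, 0, 0, 0], [-0.002, 0, 0, 0, 0], [-0.002, 0, 0, 0, 0], [0, 0, 0, 0, 0]]}}

```text
clock: 11.45
position: [430.7, 86.3, 46.5]
ee_rot: [-0.218, 0.976, 0.0, 0.001]
contact_force: [-0.9, -0.5, -0.9]
gripper_width: -0.3
```

Request:
{"method": "drive_tool", "body": {"steps": [[-0.001, 0, 0, 0, 0], [0, 0, 0, 0, 0]]}}

```text
clock: 11.65
position: [431.1, 86.4, 46.4]
ee_rot: [-0.218, 0.976, 0.0, 0.0]
contact_force: [-0.3, -0.7, 0.4]
gripper_width: -0.1
```

```bash
python3 -c "
from h import *
st()"
```

```text
t 11.65 pos [431.1  86.4  46.4] loc [-100.2   86.6   46.4] F [-0.3 -0.7  0.4] w -0.1 toolx yaw+pi 0.4388 zax [ 0.  0. -1.]
```

Request:
{"method": "drive_tool", "body": {"steps": [[-0.001, 0, 0, 0, 0], [0, 0, 0, 0, 0]]}}

```text
clock: 11.85
position: [431.2, 86.5, 46.3]
ee_rot: [-0.218, 0.976, -0.0, -0.001]
contact_force: [-4.2, -1.8, 3.6]
gripper_width: 0.1
```

Request:
{"method": "drive_tool", "body": {"steps": [[-0.001, 0, 0, 0, 0], [0, 0, 0, 0, 0]]}}

```text
clock: 12.05
position: [431.3, 86.5, 46.2]
ee_rot: [-0.217, 0.976, -0.0, -0.002]
contact_force: [-6.7, -1.9, 5.3]
gripper_width: 0.3
```

Request:
{"method": "drive_tool", "body": {"steps": [[-0.001, 0, 0, 0, 0], [0, 0, 0, 0, 0]]}}

```text
clock: 12.25
position: [431.3, 86.4, 46.2]
ee_rot: [-0.217, 0.976, -0.001, -0.003]
contact_force: [-7.7, -1.6, 7.4]
gripper_width: -0.2
```

Request:
{"method": "drive_tool", "body": {"steps": [[0.006, 0, 0, 0, 0], [0.008, 0, 0, 0, 0], [0.0, 0, -0.03, 0, 0], [0, 0, -0.04, 0, 0], [0, 0, -0.04, 0, 0], [0, -0.04, 0, 0, 0], [0, -0.045, 0, 0, 0], [0, -0.045, 0, 0, 0], [0, -0.04, 0, 0, 0], [0, 0, 0, 0, 0], [0, 0, 0, 0, 0]]}}

```text
clock: 13.35
position: [493.4, -72.9, 156.0]
ee_rot: [-0.217, 0.976, 0.0, 0.0]
contact_force: [-0.4, 1.2, -0.8]
gripper_width: -0.0
```

```bash
python3 -c "
from h import *
to([-111,-83.5,110])
p,d=arm.get_image('top'); cv2.imwrite('pics/t9.png',cv2.resize(p[90:300,170:450],None,fx=2.8,fy=2.8))
p,d=arm.get_image('wrist'); cv2.imwrite('pics/w9.png',p)
"
```

```text
t 13.35 pos [493.4 -72.9 156. ] loc [-111.3  -84.1  156. ] F [-0.4  1.2 -0.8] w -0.0 toolx yaw+pi 0.4366 zax [ 0.  0. -1.]
tool shift mm [-0.2  0.6 46. ] world [493.4 -72.2 110. ]
```

View pics/t9.png

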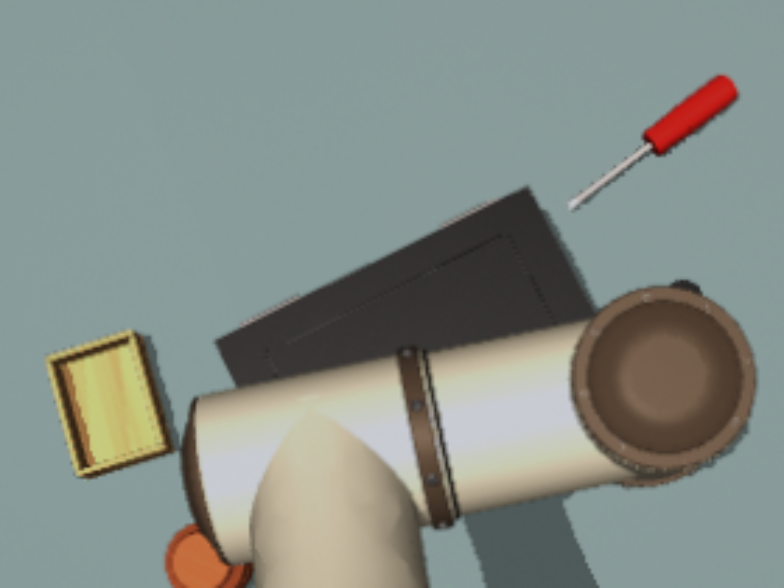

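View pics/w9.png

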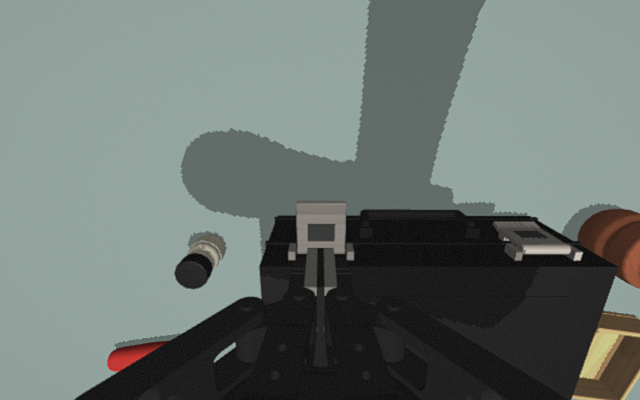

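Request:
{"method": "drive_tool", "body": {"steps": [[0, 0, 0.015, 0, 0], [0, 0, 0.015, 0, 0], [0, 0, 0.015, 0, 0], [0, 0, 0.009, 0, 0], [0, 0, 0.008, 0, 0], [0, 0, 0.008, 0, 0], [0, 0, 0.008, 0, 0], [0, 0, 0.008, 0, 0], [0, 0, 0.008, 0, 0], [0, 0, 0.008, 0, 0], [0, 0, 0.008, 0, 0], [0, 0, 0, 0, 0]]}}

```text
clock: 14.65
position: [492.2, -72.3, 44.7]
ee_rot: [-0.217, 0.976, 0.0, -0.001]
contact_force: [-1.5, -0.2, -0.7]
gripper_width: 0.1
```

Request:
{"method": "drive_tool", "body": {"steps": [[-0.003, 0, 0, 0, 0], [-0.003, 0, 0, 0, 0], [-0.002, 0, 0, 0, 0], [-0.002, 0, 0, 0, 0], [0, 0, 0, 0, 0]]}}

```text
clock: 15.15
position: [502.9, -67.7, 46.5]
ee_rot: [-0.218, 0.976, -0.0, 0.0]
contact_force: [-0.4, 1.0, -0.6]
gripper_width: -0.2
```

```bash
python3 -c "
from h import *
st()"
```

```text
t 15.15 pos [502.9 -67.7  46.5] loc [-100.5  -83.5   46.5] F [-0.4  1.  -0.6] w -0.2 toolx yaw+pi 0.439 zax [ 0.001  0.    -1.   ]
```

Request:
{"method": "drive_tool", "body": {"steps": [[-0.001, 0, 0, 0, 0], [0, 0, 0, 0, 0]]}}

```text
clock: 15.35
position: [503.1, -67.6, 46.4]
ee_rot: [-0.218, 0.976, -0.0, -0.0]
contact_force: [-2.5, -0.8, 1.1]
gripper_width: 0.1
```

Request:
{"method": "drive_tool", "body": {"steps": [[-0.001, 0, 0, 0, 0], [0, 0, 0, 0, 0]]}}

```text
clock: 15.55
position: [503.2, -67.5, 46.4]
ee_rot: [-0.218, 0.976, -0.0, -0.001]
contact_force: [-5.1, -2.5, 3.0]
gripper_width: -0.1
```

Request:
{"method": "drive_tool", "body": {"steps": [[-0.001, 0, 0, 0, 0], [0, 0, 0, 0, 0]]}}

```text
clock: 15.75
position: [503.3, -67.4, 46.3]
ee_rot: [-0.217, 0.976, -0.0, -0.002]
contact_force: [-5.9, -4.4, 5.5]
gripper_width: 0.1
```

Request:
{"method": "drive_tool", "body": {"steps": [[-0.001, 0, 0, 0, 0], [0, 0, 0, 0, 0]]}}

```text
clock: 15.95
position: [503.3, -67.4, 46.3]
ee_rot: [-0.217, 0.976, -0.0, -0.003]
contact_force: [-8.8, -4.9, 6.9]
gripper_width: 0.3
```

Solid stop at the same depth as on the left. I'll back away, rise, and move toward the robot so the wrist camera can see the front.

Request:
{"method": "drive_tool", "body": {"steps": [[0.007, 0, 0, 0, 0], [0.01, 0, 0, 0, 0], [0.0, 0, -0.03, 0, 0], [0, 0, -0.04, 0, 0], [0, 0, -0.04, 0, 0], [0, 0.02, -0.04, 0, 0], [0, 0.03, -0.02, 0, 0], [0, 0.035, 0, 0, 0], [0, 0, 0, 0, 0], [0, 0, 0, 0, 0]]}}

```text
clock: 16.95
position: [454.5, 4.2, 216.7]
ee_rot: [-0.219, 0.976, 0.0, 0.001]
contact_force: [-0.2, -0.4, -0.3]
gripper_width: -0.3
```

```bash
python3 -c "
from h import *
s,R=st()
for n in ('wrist','scene'):
    p,d=arm.get_image(n); cv2.imwrite(f'pics/{n}10.png',p)
    if n=='wrist':
        c=arm.camera_params(n); v,u=np.mgrid[0:400,0:640]
        q=cv2.undistortPoints(np.c_[u.ravel(),v.ravel()].astype(float).reshape(-1,1,2),c['K'],c['dist'])[:,0]; z=d.ravel()
        pc=np.c_[q[:,0]*z,-q[:,1]*z,-z,np.ones(len(z))]@c['mount'].T
        W=pc[:,:3]@R.T+s['position']; L=W-O; ex,ey=axes(); X=(L@ex).reshape(400,640);Y=(L@ey).reshape(400,640);Z=W[:,2].reshape(400,640)
        g=p.max(2)
        for sgn in(1,-1):
            m=(abs(Y-1.5-sgn*85)<22)&(X<-75)&(X>-140)&(Z>35)&(Z<110)&(g>90)
            print(sgn,m.sum())
            for zz in range(44,105,6):
                k=m&(abs(Z-zz)<3)
                if k.sum(): print(zz,k.sum(),np.percentile(X[k],[10,50,90]).round(1))
"
```

```text
t 16.95 pos [454.5   4.2 216.7] loc [-113.8    2.2  216.7] F [-0.2 -0.4 -0.3] w -0.3 toolx yaw+pi 0.4409 zax [ 0.002  0.001 -1.   ]
1 386
44 1 [-87.6 -87.6 -87.6]
50 58 [-88.3 -87.8 -87.3]
56 14 [-87.6 -86.9 -86.6]
86 58 [-86.2 -85.8 -84.3]
92 255 [-85.5 -83.1 -80.6]
-1 398
50 31 [-88.3 -87.9 -87.5]
56 13 [-88.1 -87.2 -87. ]
80 1 [-83.2 -83.2 -83.2]
86 82 [-86.5 -85.8 -80.1]
92 271 [-85.2 -82.6 -80. ]
```

View pics/wrist10.png

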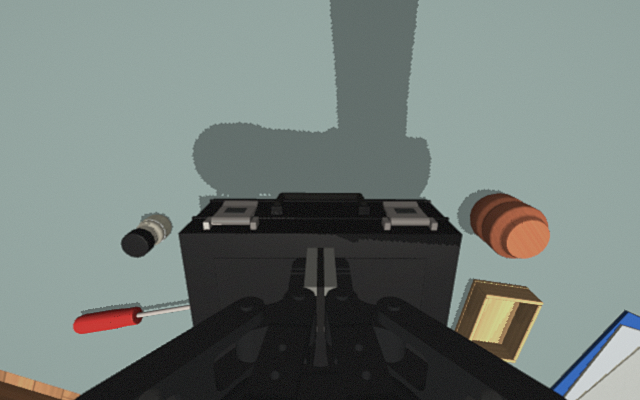

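View pics/scene10.png

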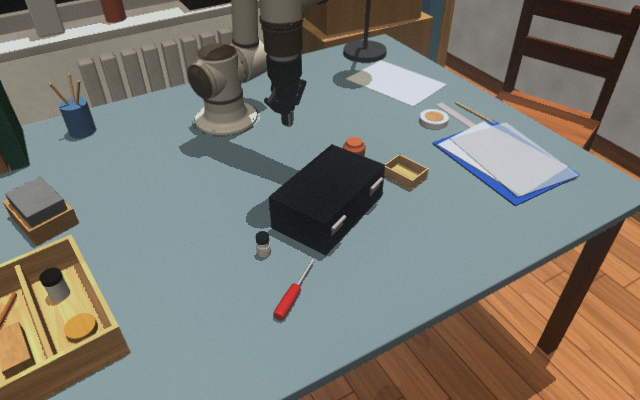

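```bash
python3 -c "
from h import *
print(arm.job_done())"
```

```text
the job is handed in; nothing more can be done
None
```

The case is shut: I pushed the lid down from behind with the closed fingertips, then folded the left latch and then the right one flat. I handed the job in at about 17 s.

**Lid:** The top face measured level at 104–105 mm across its whole area, against a nominal 103 mm. The camera was reading a little high, and the fingertip met a solid stop at 103 mm with up to 17 N.

**Latches:** Both fingertip pushes ended against a solid stop at the same depth, with about 11–12 N. In the last wrist picture both flaps lie flat. Their outer faces read x ≈ -88 mm at z = 50 mm. That is about 2 mm from the expected -90 mm, within the calibration error and equal on both sides.

**Surroundings:** In the last pictures the case had not visibly moved. The jar, vial, screwdriver and tray looked undisturbed, and the arm was clear of everything. No check failed.

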